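Seal the dry box: latch the lid and cap the purge port

ROBOT

A 7-joint arm with a two-finger parallel gripper is mounted at the origin on a cart in front of the work surface, level with it; the furniture and walls round the work are solid. World frame = base frame: x ahead of the robot, y to its left, z up, the work surface at z = 0. Lengths are in mm, angles in rad, forces in N, time in s.
With the tool pointing down it reaches from about 400 to 850 mm from the base axis. Payload 10.4 kg.
Tool frame: the origin (TCP) lies on the centre line of the jaws, within the pads' length; the fingertips stand 14 mm ahead of it and the grasp point (between the pads) lies 5 mm behind it; z points along the fingers, y is the line along which they close (so a half turn about z gives the same grasp; the last joint's range is limited). The gripper opens to 85 mm and grips with 20 to 120 N. Pads are 22 mm wide; open, the fingers measure 114 mm over their backs; the gripper's body (76 mm by 85 mm) begins 54 mm behind the grasp point. The pads swing forward as they close: fully open they stand 13 mm farther back than shut.
Start: joints at [1.119, 0.332, -0.065, 1.46, 0.022, 1.35, -0.088], TCP at [259.885, -568.427, 245.338] pointing down, gripper open.
Joint ranges: [-2.6, 2.6], [-0.5, 2.12], [-1.47, 1.34], [0.16, 2.42], [-1.27, 4.41], [0.06, 2.06], [-2.6, 2.6]. Speed limits (rad/s): [2.22, 2.22, 2.79, 2.79, 3.14, 3.14, 3.14].

INTERFACE

Orientations are given as a unit quaternion [w, x, y, z].
In Python, from workcell import * gives the robot as it stands.
- The arm moves only by the shell command python3 -m inch 'ROWS' [FORCE]. ROWS is a JSON object of lists of equal length, an entry for each row: "gripper": the opening, from 0 (shut) to 1 (fully open); "dp": the shift along the tool's x, y, z as a fraction of full scale, a list of three; "roll": the turn about the tool's z as a fraction of full scale. A call has 1 to 8 rows; each row shifts and turns the commanded pose from where the row before left it, along the tool's axes as they then stand; what a row does not reach is not made up. Full scale, the value 1, is 20 mm for a shift and 45 degrees for a turn. A row lasts 1/10 s, in which the tool goes at most 50 mm and 8.59 degrees, less where a joint would pass 70% of its speed; a pose out of reach is approached as far as the arm can. A call with a number of a shift or a turn outside -1 to 1 is refused whole. A call with a gripper value outside its range is refused whole. The fingers move at their own pace and stop on an object; FORCE is the grip in N (left out, the last holds). Time passes only in rows, so rows that do not move let the fingers close. It gives the time, the measured TCP pose, the force, the opening and the grip force at its end, in the units of the state.
- sense(): the state, without advancing time (a new reading comes with each control period).
- get_image(name): name is "scene" or "top" or "wrist"; returns a dict with "img" (420x560x3 uint8, red, green, blue), "range_z" (420x560 float32, mm along the optical axis (not along the pixel's ray), 0 where there is no reading), "K" (3x3 intrinsics, pixels), "T" (4x4, takes a point from camera to world coordinates). Camera axes: x right, y down, z forward; pixel columns grow to the right and rows downward; lengths in mm; the calibration is good to about 2 mm. The wrist camera is an equidistant fisheye: a pixel r from the principal point sees the ray r / f radians off the axis. A picture is of the moment at which its call begins.
- close_job(): hands the job in; it is judged then, once.
The state is a dict: "time": time; "qpos": joint angles; "dq": joint speeds; "tau": joint torques, N m; "position": TCP position; "tool_rot": TCP orientation; "force": force on the tool from outside, world axes, zero at the start; "torque": the same for the moment, N m; "finger_gap": opening from 0.0 (shut) to 1.0 (fully open); "gripper_force": force on a finger pad.
Only numpy, scipy, OpenCV 4.12 (cv2) and the standard library are available. Lean on these libraries where they do the work, as an engineer would, in place of code of your own. Each camera call takes 0.05 s, during which the arm holds its last target. There are 200 camera calls.

TASK

The dry box has been purged and must be sealed. Swing the wire loop of its front latch up and hook it over the keeper on the lid, press the lever down until it snaps home and holds the lid tight on its gasket, and push the black cap that stands on the bench fully onto the purge port on top of the lid. Do not knock the petri dishes, the timer or the dropper bottle about.

Things in the scene. Friction and masses are not known exactly. Their poses are not given: they have to be found in the camera images.
- dry_box: grey box fixed on the bench, 160 mm deep (x), 200 wide (y), lid top 102 mm up when latched, body rim at 64. Origin: centre of the underside; x points from the front (latch) face to the rear hinge face, y left, z up. The front face, towards the robot, is flat at x = -80 mm from rim to lid top; a steel draw latch (lever and wire loop) sits in its middle (y = 0)
- lever_pivot (a point): middle of the latch lever's pivot pin, 15 mm out from the box's front face, 54 mm above the bench; the pin is parallel to the box's y axis
- latch_lever (a joint): lever angle, rad. 0 = home: hanging down, its end 7 degrees in towards the front face (a stop). Grows as it swings out and up: 1.69 is level, 2.15 to 2.55 at the start, 2.6 the upper stop. It stays where left (drag 1 N at its end). With the loop hooked, pressing takes up to 5 N at the end, dead centre is at about 0.3, and below about 0.15 it snaps home by itself
- lever_end (a point): middle of the lever's free end, 42 mm from the pivot: a steel plate 28 mm wide and 3 mm thick, the last 8 mm curled up (outwards when home). Press here: down, then in towards the box
- latch_loop (a joint): angle of the loop on the lever, rad. The loop turns on the lever 12 mm from the lever's pivot, on the line to lever_end. 3.21 = folded along the lever (start: 3.05 to 3.21), less as it unfolds to the lid. Above straight out from the box the loop points at (lever + 1.66 - loop) rad; 1.57 is upright. It swings freely and falls to the side it leans to
- loop_bar (a point): middle of the loop's end bar, 40 mm from the loop's pivot. The loop is a steel wire rectangle, 43 mm wide over its two side wires, wire 5 mm thick; folded, the bar lies 10 mm beyond the lever's end and the side wires left and right of the lever, easily pinched across. A light pinch (4 N) lets it turn between the fingers; a hard one drags the lever along
- keeper_seat (a point): where the middle of the loop bar lies when hooked: on the keeper's ledge, behind its upturned lip, 10 mm out from the lid's front face; 86 mm above the bench at the start, 82 latched. The steel keeper is 24 mm wide, its lip 12.5 to 16 mm out, lip top 4.5 mm above this point; the loop's side wires pass left and right of it
- lid (a joint): lid angle about its rear hinge, rad: about 0.025 at the start (lid on the slack gasket, front edge some 4.5 mm too high), 0 when the latch holds it tight, grows as it opens. The gasket pushes up with about 24 N at the front, so only the latch keeps the lid down
- port_seat (a point): centre of the collar (34 mm across) at the foot of the purge port on the right rear of the lid, on which the cap's mouth comes to rest; about 107 mm above the bench. A round metal spigot 16 mm in diameter stands up 22 mm from it, its top 3 mm tapered
- port_cap: black ribbed plastic cap, a rigid sleeve 29 mm in outside diameter and 36 high, closed on top, bore 19 mm in diameter and 29 deep from below; it stands mouth down on the bench, left or right of the box. Origin: centre of its mouth (underside), z up. 20 to 42 g
- petri_stack: stack of clear petri dishes, 62 mm across, 49 mm high, on the other side of the box from the cap; leave alone. Origin: centre of its underside
- timer: flat white lab timer, 70 x 66 x 18 mm, right of the box; leave alone. Origin: centre of its underside
- bottle_small: small white dropper bottle, 29 mm across, 70 mm high, left of the box; leave alone. Origin: centre of its underside

How it is judged (in metres and radians):
At the end, for the whole second after the job is handed in: lever home (within 0.12 rad), loop bar behind the keeper's lip (within 9 mm of its seat), lid drawn down (below 0.01 rad, about 2 mm), cap on the port: mouth within 4 mm of centre and 5 mm of the collar, upright within 7 degrees, all at rest (value of joint latch_lever below 0.12 rad and distance between loop_bar and keeper_seat below 0.009 m and value of joint lid below 0.01 rad and horizontal distance between port_cap and port_seat below 0.004 m and distance between port_cap and port_seat below 0.005 m and angle between port_cap's own z axis and vertical below 0.12 rad and linear speed of port_cap below 0.01 m/s and velocity of joint latch_lever below 0.05 rad/s); the robot touches nothing.
It fails at once if the petri dishes, timer or dropper bottle moved more than 30 mm (distance of any of petri_stack, timer, bottle_small from where it was at the start of the episode above 0.03 m).
It also fails if it takes over 72 s, if anything falls off the work surface, if the arm or the gripper's body presses on something with over 40 N, if the wrist force passes 120 N, or if a joint passes its speed limit or range.

## Working session

There is one attempt and no reset: what is moved stays moved. The work goes in short steps, Python scripts to look and compute and a shell command to move; the robot and the scene stay as the last step left them, time stands still between calls to the robot, and variables do not carry over. Pictures are saved under pics/ and viewed, at most 14 in all, crops included, and the job is handed in when it is done.

```bash
ls; mkdir -p pics
cat > h.py <<'E'
from workcell import *
import numpy as np, cv2
def cap(n,f=None):
    d=get_image(n)
    np.savez(f'{n}.npz',**d)
    if f: cv2.imwrite('pics/'+f,cv2.cvtColor(d['img'],cv2.COLOR_RGB2BGR))
    return d
def pts(d):
    K=d['K'];z=d['range_z'];v,u=np.mgrid[:420,:560]
    P=np.stack([(u-K[0,2])/K[0,0]*z,(v-K[1,2])/K[1,1]*z,z],-1)
    return P@d['T'][:3,:3].T+d['T'][:3,3]
def R(q):
    from scipy.spatial.transform import Rotation as r
    return r.from_quat([q[1],q[2],q[3],q[0]]).as_matrix()
E
python3 - <<'E'
from h import *
for n in('scene','top'):
    d=cap(n,n+'0.png');print(n,d['K'],d['T'])
s=sense();print(s['position'],R(s['tool_rot']),s['time'])
E
```

```text
pics
scene [[392.34083491   0.         276.88363392]
 [  0.         392.34083491 211.4712173 ]
 [  0.           0.           1.        ]] [[-7.86720197e-01 -3.49327237e-01  5.08961504e-01  1.10162498e+02]
 [-6.17187340e-01  4.28687369e-01 -6.59777937e-01  6.32665313e+02]
 [ 1.22930355e-02 -8.33185226e-01 -5.52857360e-01  6.25243657e+02]
 [ 0.00000000e+00  0.00000000e+00  0.00000000e+00  1.00000000e+00]]
top [[540.28057365   0.         277.34369146]
 [  0.         540.28057365 212.45684129]
 [  0.           0.           1.        ]] [[-2.18380446e-02 -9.88672798e-01  1.48489725e-01  3.99198432e+02]
 [-9.99745237e-01  2.07477643e-02 -8.88769218e-03 -3.25551237e+00]
 [ 5.70618969e-03 -1.48645985e-01 -9.88874011e-01  1.40943796e+03]
 [ 0.00000000e+00  0.00000000e+00  0.00000000e+00  1.00000000e+00]]
[ 259.71280612 -568.14847     244.60232243] [[ 9.09469984e-01  4.15769148e-01 -6.03194937e-04]
 [ 4.15769577e-01 -9.09469306e-01  1.11389610e-03]
 [-8.54636486e-05 -1.26384517e-03 -9.99999198e-01]] 0.1
```

View pics/scene0.png

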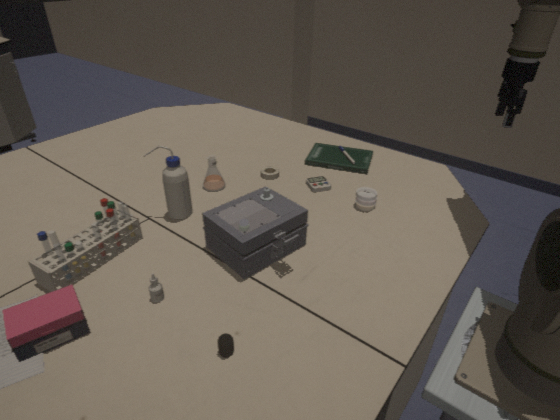

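View pics/top0.png

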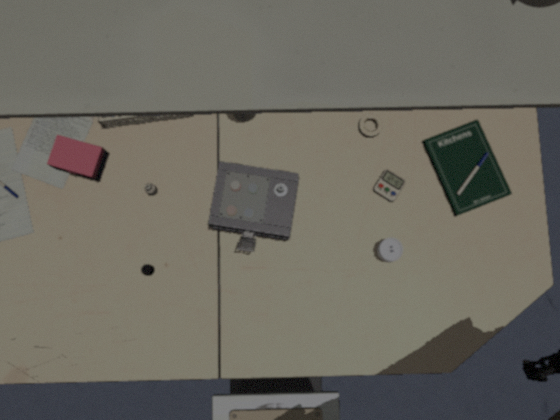

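The scene view shows the box at about (255,230), the latch lever at (283,266), the cap at (226,345), the bottle at (155,288) and the petri stack at (366,198). In the top view the box is at (254,203), the lever at (245,243), the port at (281,189) and the cap at (148,270).

```bash
python3 - <<'E'
from h import *
D={n:dict(np.load(n+'.npz')) for n in('scene','top')}
for n,d in D.items():
    P=pts(d);z=P[...,2];val=d['range_z']>0
    print(n,'bench z',np.median(z[250:300,300:340]))
    x,y=P[...,0],P[...,1]
    near=val&(x>430)&(x<750)&(abs(y)<250)
    m=near&(z>96)&(z<112)
    n_,lab,st,c=cv2.connectedComponentsWithStats(m.astype(np.uint8))
    k=1+np.argmax(st[1:,4]);mm=lab==k
    r=cv2.minAreaRect(P[mm][:,:2].astype(np.float32));print('lid',r,np.median(z[mm]))
    pm=near&(z>118)&(z<140);print('spigot',P[pm].mean(0),pm.sum(),z[pm].max())
    # cap
    m=val&(x>350)&(x<700)&(y>80)&(y<350)&(z>25)&(z<45)
    n_,lab,st,c=cv2.connectedComponentsWithStats(m.astype(np.uint8))
    for i in range(1,n_):
        if st[i,4]>15:
            q=P[lab==i];print('comp',c[i],st[i,4],q.mean(0),q.min(0),q.max(0))
E
python3 - <<'E'
import cv2
a=cv2.imread('pics/scene0.png')[170:300,190:330];b=cv2.imread('pics/top0.png')[150:270,195:315]
a=cv2.resize(a,(430,400),interpolation=2);b=cv2.resize(b,(370,400),interpolation=2)
cv2.imwrite('pics/c1.png',cv2.convertScaleAbs(cv2.hconcat([a,b]),alpha=1.6))
E
```

```text
scene bench z 1.430030515492831
lid ((631.607666015625, 44.004478454589844), (202.6298370361328, 163.60218811035156), 80.53472137451172) 104.01985768614037
spigot [649.11491266 -19.67665218 125.60546404] 39 131.93569187534376
comp [240.40419948 257.61154856] 381 [600.60912983 132.9765666   35.12825626] [556.74210864  80.14664056  25.02889502] [699.58651256 155.96163252  44.99700868]
comp [154.99242424 288.59848485] 132 [670.89635953 318.36385028  35.22059121] [662.85814268 301.46049891  25.3435159 ] [688.58965639 329.51137793  43.7112521 ]
comp [224.58653846 341.19711538] 208 [464.52345179 322.77398551  35.09470573] [452.65096862 306.56362604  25.07948891] [480.90224596 335.04886052  40.32745648]
top bench z 1.2665397623396757
lid ((632.8892822265625, 42.88738250732422), (200.38363647460938, 161.6348419189453), 79.79915618896484) 103.86052011931906
spigot [651.09048853 -23.54578424 127.47136119] 39 137.45638827389598
comp [150.81818182 188.95454545] 66 [673.68058874 309.92659707  36.0583372 ] [662.4473654  299.58434971  25.110427  ] [689.78295174 324.75750176  44.64818572]
comp [146.62857143 269.31428571] 105 [467.108088   317.87153236  35.87418828] [452.95893256 305.22856231  25.20116731] [480.78463548 332.57662651  41.82553453]
```

View pics/c1.png

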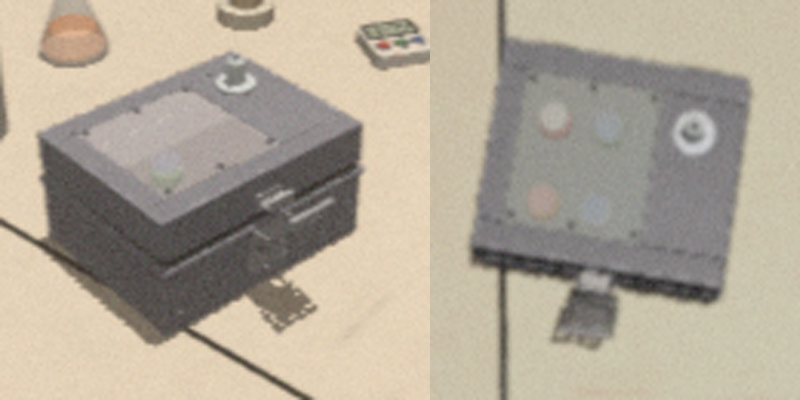

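The crop shows the latch lever pointing out and down-right in the left panel at (280,300), foreshortened from above at (585,315) in the right panel. The port spigot is at (690,130) in the right panel. Next I measure the lever in the box frame and start the transit.

```bash
cat >> h.py <<'E'
BC=np.array([632.4,43.3]);A=np.deg2rad(-9.8)
BX=np.array([np.cos(A),np.sin(A)]);BY=np.array([-np.sin(A),np.cos(A)])
def box(P): # -> (out from front face, y, z)
    d=P[...,:2]-BC
    return np.stack([-(d@BX)-80,d@BY,P[...,2]],-1)
E
python3 - <<'E'
from h import *
for n in('scene','top'):
    d=dict(np.load(n+'.npz'));Q=box(pts(d))
    m=(d['range_z']>0)&(Q[...,0]>3)&(Q[...,0]<80)&(abs(Q[...,1])<45)&(Q[...,2]>12)
    q=Q[m];q=q[np.argsort(q[:,0])];print(n,len(q));print(q[::max(1,len(q)//40)].round(0).astype(int).tolist())
    # front face check
    f=(d['range_z']>0)&(abs(Q[...,0])<8)&(abs(Q[...,1])<90)&(abs(Q[...,1])>40)&(Q[...,2]>70)&(Q[...,2]<95)
    if f.sum(): print('face',f.sum(),np.polyfit(Q[f][:,1],Q[f][:,0],1))
    import itertools
    for a in(0,1):
        g=(d['range_z']>0)&(Q[...,2]>98)&(Q[...,2]<110)&(Q[...,0]>-170)&(Q[...,0]<10)&(abs(Q[...,1])<110)
        print(np.percentile(Q[g][:,a],[.5,99.5]))
E
python3 -m inch '{"gripper":[1,1,1,1,1,1,1],"dp":[[0,0,0],[0,0,0],[0,0,0],[0,0,0],[0,0,0],[0,0,0],[0,0,0]],"roll":[-0.19,-0.19,-0.19,-0.19,-0.19,-0.19,-0.095]}' 30
python3 -m inch '{"gripper":[1,1,1,1,1,1,1,1],"dp":[[0,1,0],[0,1,0],[0,1,0],[0,1,0],[0,1,0],[0,1,0],[1,1,0],[1,1,0]],"roll":[0,0,0,0,0,0,0,0]}'
```

```text
scene 212
[[3, 14, 60], [3, -7, 85], [3, 11, 62], [3, 36, 60], [3, 5, 26], [3, 2, 60], [4, -2, 22], [4, 24, 60], [4, -11, 33], [5, -3, 85], [6, -15, 56], [7, 9, 84], [9, 11, 83], [11, 19, 56], [13, 12, 88], [14, 18, 57], [15, 3, 82], [15, 4, 89], [16, 8, 88], [16, 8, 82], [16, 2, 82], [17, 12, 90], [18, 1, 91], [19, -12, 53], [25, -9, 62], [27, 18, 62], [30, 20, 71], [34, 14, 73], [37, 14, 75], [41, -18, 84], [42, -2, 81], [42, 8, 86], [43, 14, 84], [44, 6, 86], [44, -6, 88], [46, -7, 97], [46, 15, 98], [48, -15, 98], [48, 7, 98], [48, -4, 97], [49, 6, 97], [50, 21, 97], [50, 3, 97]]
face 269 [-0.00652991  0.04736406]
[-158.68043027    1.03320194]
[-98.49567822 100.67366523]
top 267
[[3, 3, 86], [4, -4, 80], [5, 0, 84], [6, 8, 83], [8, -2, 87], [9, -8, 84], [11, 5, 81], [12, 12, 81], [13, -4, 96], [14, -20, 55], [15, 18, 54], [15, -15, 59], [16, -2, 92], [16, 8, 60], [17, -3, 56], [18, 5, 60], [19, 12, 59], [21, 4, 64], [22, -4, 62], [23, -19, 71], [24, 6, 66], [25, -4, 65], [26, 1, 67], [27, -10, 69], [28, -5, 71], [29, 17, 75], [30, -8, 74], [32, 17, 71], [33, -11, 74], [33, -6, 75], [35, -16, 77], [35, -11, 78], [36, 11, 79], [38, -20, 89], [39, 8, 81], [40, -20, 88], [41, 19, 93], [42, -8, 94], [43, 1, 92], [46, -7, 102], [46, -16, 96], [47, 3, 101], [48, -4, 97], [48, -2, 99], [49, 5, 95]]
face 53 [-0.00695305  0.044737  ]
[-158.98497677   -0.4136823 ]
[-99.62525567  97.94584642]
time: 0.8
position: [259.7, -568.3, 244.8]
tool_rot: [-0.0, 0.763, 0.646, 0.0]
force: [-0.4, -0.4, 0.4]
finger_gap: 0.997
gripper_force: 0.0
time: 1.6
position: [424.7, -556.2, 244.3]
tool_rot: [-0.001, 0.766, 0.643, -0.0]
force: [0.9, -0.5, 0.2]
finger_gap: 0.999
gripper_force: 0.0
```

```bash
for i in 1 2 3; do python3 -m inch '{"gripper":[1,1,1,1,1,1,1,1],"dp":[[1,0,0],[1,0,0],[1,0,0],[1,0,0],[1,0,0],[1,0,0],[1,0,0],[1,0,0]],"roll":[0,0,0,0,0,0,0,0]}' | sed -n 2p; done
python3 -m inch '{"gripper":[1,1,1,1,1,1,1,1],"dp":[[1,-0.7,0],[1,-0.7,0],[1,-0.7,0],[1,-0.7,0.5],[1,-0.7,1],[1,-0.7,1],[1,-0.65,1],[0.3,0,1]],"roll":[0,0,0,0,0,0,0,0]}'
python3 -m inch '{"gripper":[1,1,1,1],"dp":[[0,0,0.5],[0,0,0],[0,0,0],[0,0,0]],"roll":[0,0,0,0]}'
python3 - <<'E'
from h import *
s=sense();print(box(s['position']),R(s['tool_rot'])[:,1],s['time'],s['force'])
cap('scene');cap('top');cap('wrist')
d=dict(np.load('scene.npz'));a=cv2.cvtColor(d['img'],4)[150:300,180:340]
w=cv2.cvtColor(np.load('wrist.npz')['img'],4)
cv2.imwrite('pics/c2.png',cv2.hconcat([cv2.resize(a,(400,400)),cv2.resize(w,(400,400))]))
Q=box(pts(d))
m=(d['range_z']>0)&(Q[...,0]>15)&(Q[...,0]<130)&(abs(Q[...,1])<60)&(Q[...,2]>70)
q=Q[m];q=q[np.argsort(q[:,0])];print(q[::max(1,len(q)//60)].round(0).astype(int).tolist())
E
```

```text
position: [451.7, -397.7, 244.9]
position: [479.2, -239.6, 245.3]
position: [506.4, -82.0, 245.3]
time: 4.8
position: [434.5, 79.6, 154.8]
tool_rot: [0.0, 0.764, 0.645, 0.0]
force: [0.1, -0.4, -0.3]
finger_gap: 1.0
gripper_force: 0.0
time: 5.2
position: [436.6, 76.6, 146.2]
tool_rot: [0.0, 0.766, 0.643, 0.001]
force: [-0.2, -0.1, 0.1]
finger_gap: 1.002
gripper_force: 0.0
[118.58513177  -0.54194905 146.17040124] [ 0.98505914 -0.17221121  0.00133931] 5.2 [-0.22991792 -0.11679873  0.0764524 ]
[[15, -9, 82], [43, -1, 88], [48, 13, 95], [52, 12, 200], [55, 2, 202], [58, 10, 209], [59, 12, 225], [62, 13, 240], [67, 4, 246], [72, 11, 176], [75, -5, 162], [75, 2, 168], [77, -6, 152], [86, -18, 521], [91, 22, 306], [95, 32, 406], [98, 26, 306], [100, 38, 340], [102, 37, 333], [104, 37, 412], [105, 60, 495], [106, 11, 239], [107, 58, 503], [108, 38, 396], [109, 59, 449], [110, 40, 419], [111, 43, 389], [111, 54, 381], [112, 10, 219], [113, 58, 451], [114, 39, 332], [114, 48, 383], [115, 57, 497], [115, 51, 518], [116, 54, 442], [116, 44, 329], [117, 55, 440], [118, 58, 499], [118, 53, 511], [119, 41, 349], [120, 55, 492], [120, 56, 499], [121, 45, 376], [121, 56, 456], [122, 52, 510], [122, 51, 437], [123, 55, 448], [123, 45, 382], [124, 54, 479], [124, 11, 245], [125, 41, 365], [125, 36, 270], [126, 40, 400], [126, 53, 461], [127, 10, 210], [127, 38, 353], [128, 50, 430], [128, 42, 342], [129, 40, 363], [129, 33, 279], [130, 42, 342]]
```

View pics/c2.png

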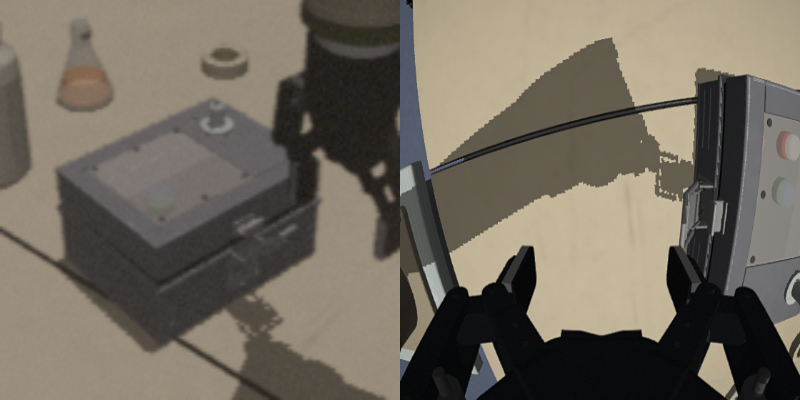

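The left panel shows the gripper out of contact in front of the latch. The wrist view on the right shows the lever and loop at (697,205), the keeper at (720,215), and knuckles that bulge past the fingertips. For that reason I will turn 90° and use the shut fingers, which are slim along box x.

```bash
python3 -c "
from h import *
print(sense()['qpos'])"
```

```text
[ 0.41451245  0.06255314 -0.70127394  2.01191778  0.04621136  1.08130256
 -0.48015931]
```

```bash
python3 -m inch '{"gripper":[0,0,0,0,0,0,0,0],"dp":[[0,0,0],[0,0,0],[0,0,0],[0,0,0],[0,0,0],[0,0,0],[0,0,0],[0,0,0]],"roll":[0.19,0.19,0.19,0.19,0.19,0.19,0.19,0.19]}' 30|sed -n 2p
python3 -m inch '{"gripper":[0,0,0,0,0,0,0],"dp":[[0,0,0],[0,0,0],[0,0,0],[0,0,0.6],[0.7,0,0.7],[0.8,0,0.7],[0.2,0,0]],"roll":[0.19,0.19,0.1,0,0,0,0]}'
python3 -m inch '{"gripper":[0,0,0],"dp":[[0,0,0],[0,0,0],[0,0,0]],"roll":[0,0,0]}'
cat > look.py <<'E'
from h import *
import sys
s=sense();print(box(s['position']).round(1),R(s['tool_rot'])[:,0].round(3),s['time'],s['force'].round(1) if hasattr(s['force'],'round') else s['force'])
d=cap('scene');Q=box(pts(d))
m=(d['range_z']>0)&(Q[...,0]>3)&(Q[...,0]<130)&(abs(Q[...,1])<40)&(Q[...,2]>12)&(Q[...,2]<125)
q=Q[m];q=q[np.argsort(q[:,0])];print(q[::max(1,len(q)//50)].round(0).astype(int).tolist())
if len(sys.argv)>1: cv2.imwrite('pics/'+sys.argv[1],cv2.resize(cv2.cvtColor(d['img'],4)[170:290,200:340],(700,600),interpolation=2))
E
python3 look.py
```

```text
position: [436.2, 76.8, 145.6]
time: 6.85
position: [469.3, 70.6, 103.2]
tool_rot: [-0.0, 0.996, -0.085, -0.001]
force: [0.2, -1.1, -0.6]
finger_gap: -0.004
gripper_force: 0.0
time: 7.15
position: [469.3, 71.3, 105.8]
tool_rot: [0.0, 0.996, -0.086, 0.0]
force: [-0.2, 0.4, -0.5]
finger_gap: -0.0
gripper_force: 0.0
[ 85.5  -0.2 105.8] [ 0.985 -0.17   0.001] 7.15 [-0.2  0.4 -0.5]
[[3, -5, 26], [3, -5, 48], [3, 2, 63], [3, 15, 61], [3, -15, 31], [4, -1, 50], [4, -14, 28], [4, 3, 61], [5, 19, 61], [6, 17, 61], [10, 20, 53], [12, 19, 56], [14, 0, 80], [15, 19, 61], [15, -8, 91], [16, 2, 90], [16, 11, 87], [17, -6, 84], [19, 19, 61], [25, 16, 60], [29, 17, 66], [33, -12, 68], [38, 21, 79], [41, 21, 86], [42, 4, 81], [43, -1, 85], [43, -4, 84], [46, 15, 98], [47, 13, 97], [48, 5, 96], [49, 11, 95], [78, 13, 121], [79, 14, 111], [82, 14, 110], [84, 13, 113], [86, 13, 120], [88, 7, 94], [91, 7, 106], [91, 7, 93], [92, 8, 102], [92, -11, 122], [92, 13, 115], [93, 7, 105], [94, 10, 107], [95, -6, 115], [95, 3, 101], [95, -1, 97], [96, -6, 97], [96, -5, 111], [96, 5, 119], [97, 4, 100]]
```

```bash
python3 -m inch '{"gripper":[0,0,0,0,0,0,0,0],"dp":[[0.5,0,0],[0.5,0,0],[0.3,0,0],[0.3,0,-0.1],[0.3,0,-0.1],[0.3,0,0],[0.3,0,0],[0,0,0]],"roll":[0,0,0,0,0,0,0,0]}'
python3 look.py
```

```text
time: 8.0
position: [519.4, 62.4, 109.3]
tool_rot: [-0.0, 0.996, -0.086, 0.0]
force: [0.7, 0.3, -0.7]
finger_gap: 0.002
gripper_force: 0.0
[ 34.6  -0.4 109.3] [ 0.985 -0.172  0.   ] 8.0 [ 0.7  0.3 -0.7]
[[3, -2, 22], [3, 11, 29], [3, 14, 34], [4, -5, 20], [4, -7, 50], [4, 24, 63], [5, -16, 49], [5, -16, 52], [8, 18, 54], [10, 17, 57], [12, 16, 61], [14, 21, 56], [15, 13, 104], [16, 19, 56], [17, 20, 54], [17, 18, 50], [18, 16, 104], [18, 22, 96], [18, 22, 93], [20, 20, 85], [21, 21, 95], [22, 22, 98], [23, 23, 68], [24, 21, 79], [25, 21, 68], [25, 22, 75], [27, 17, 65], [28, 14, 122], [29, 14, 115], [30, 12, 106], [31, 14, 111], [33, 12, 116], [36, 12, 104], [38, 13, 119], [40, 14, 79], [40, 12, 104], [41, 7, 123], [41, -11, 109], [41, 11, 115], [42, 11, 118], [42, 14, 92], [42, -11, 88], [42, 14, 81], [43, 6, 105], [43, 9, 87], [43, 7, 125], [44, -3, 90], [44, 9, 91], [44, -1, 124], [44, -6, 86], [44, -7, 119], [45, 5, 114], [45, -6, 122], [46, 3, 124], [46, -3, 105]]
```

```bash
python3 -m inch '{"gripper":[0,0,0,0,0],"dp":[[0.3,0,0],[0.2,0,0],[0,0,0],[0,0,0],[0,0,0]],"roll":[0,0,0,0,0]}'
python3 -m inch '{"gripper":[0,0,0,0,0],"dp":[[0,0,-0.4],[-0.4,0,-0.4],[-0.4,0,0],[0,0,0],[0,0,0]],"roll":[0,0,0,0,0]}' | sed -n 2p
python3 look.py c3.png
```

```text
time: 8.55
position: [528.4, 60.9, 109.3]
tool_rot: [0.0, 0.996, -0.086, -0.0]
force: [-0.3, -0.1, 0.4]
finger_gap: -0.0
gripper_force: 0.0
position: [512.6, 63.5, 125.4]
[ 41.5  -0.5 125.4] [ 0.985 -0.171  0.   ] 9.05 [ 0.6 -0.5 -0.6]
[[3, 5, 64], [3, -8, 24], [3, -14, 49], [3, 24, 60], [4, 11, 20], [4, 15, 99], [4, -11, 27], [4, -12, 97], [4, -6, 83], [5, 13, 98], [5, 19, 49], [6, -15, 56], [6, 17, 58], [7, -17, 55], [7, 21, 90], [8, 13, 86], [10, 11, 86], [10, 12, 81], [11, 22, 84], [12, 19, 56], [13, -17, 82], [14, 0, 91], [14, 21, 82], [14, 21, 77], [15, 19, 61], [15, 13, 93], [16, -18, 69], [16, 8, 88], [16, -1, 89], [17, 20, 80], [17, -7, 84], [17, 21, 78], [18, 21, 58], [18, 22, 73], [19, -18, 77], [21, 21, 77], [22, -15, 71], [22, 20, 72], [24, 15, 68], [25, 19, 65], [28, 15, 70], [32, 13, 74], [36, 13, 74], [40, 14, 82], [42, 1, 82], [42, 14, 92], [42, 5, 87], [42, 11, 82], [43, -4, 86], [43, 6, 91], [43, 3, 90], [44, -3, 93], [47, 8, 119], [48, 11, 121], [49, 6, 114], [51, -1, 123], [52, 6, 118], [52, 4, 123], [54, 5, 119]]
```

View pics/c3.png

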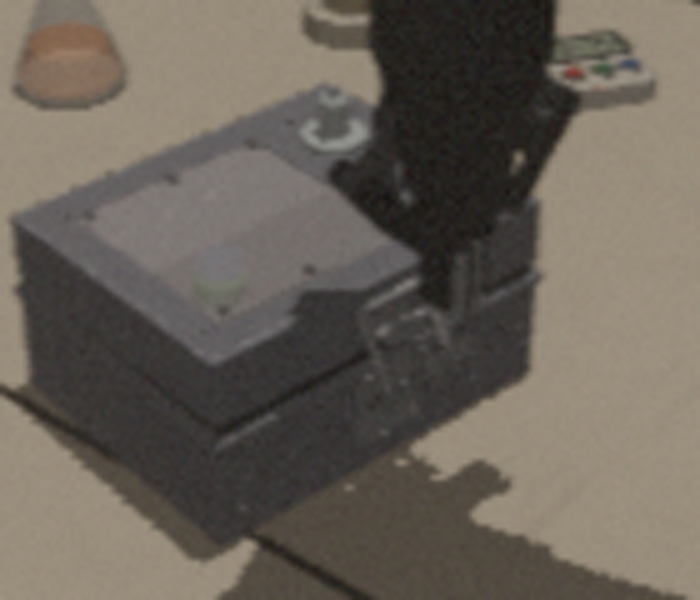

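The loop now leans against the lid, its side wires running from about (385,375) up to (360,310), and the lever still points up and out. Next I press the lever down to level and check the hook.

```bash
python3 -m inch '{"gripper":[0,0,0,0,0,0,0,0],"dp":[[-0.3,0,0.5],[0,0,0.4],[-0.1,0,0.4],[-0.1,0,0.4],[-0.1,0,0.4],[-0.1,0,0.4],[0,0,0],[0,0,0]],"roll":[0,0,0,0,0,0,0,0]}'
python3 look.py c4.png
```

```text
time: 9.9
position: [499.0, 65.9, 75.1]
tool_rot: [0.0, 0.996, -0.086, -0.0]
force: [0.8, 0.4, 0.5]
finger_gap: -0.001
gripper_force: 0.0
[55.3 -0.4 75.1] [ 0.985 -0.171 -0.   ] 9.9 [0.8 0.4 0.5]
[[3, -11, 47], [3, -5, 51], [4, 18, 49], [6, 11, 84], [7, 18, 59], [8, 22, 85], [10, -16, 81], [14, 12, 83], [15, 22, 72], [16, 11, 84], [18, 18, 51], [19, 20, 67], [22, 10, 55], [24, 9, 56], [27, 20, 58], [28, 3, 55], [32, 16, 53], [36, 1, 56], [41, 15, 55], [45, 6, 56], [47, 8, 114], [49, 16, 54], [51, 5, 53], [53, 12, 83], [54, 11, 55], [57, 17, 116], [59, 12, 115], [60, 10, 95], [61, 14, 98], [61, 8, 89], [62, 13, 72], [62, 8, 70], [63, 8, 67], [63, 16, 106], [64, -2, 88], [64, -6, 64], [65, -33, 117], [65, 1, 65], [65, -5, 71], [66, -20, 116], [66, -14, 111], [66, -3, 92], [66, 14, 120], [66, 32, 115], [67, 4, 93], [67, -3, 84], [67, 23, 114], [67, -9, 119], [67, 6, 116], [68, -22, 111], [68, 30, 116], [70, 15, 125]]
```

View pics/c4.png

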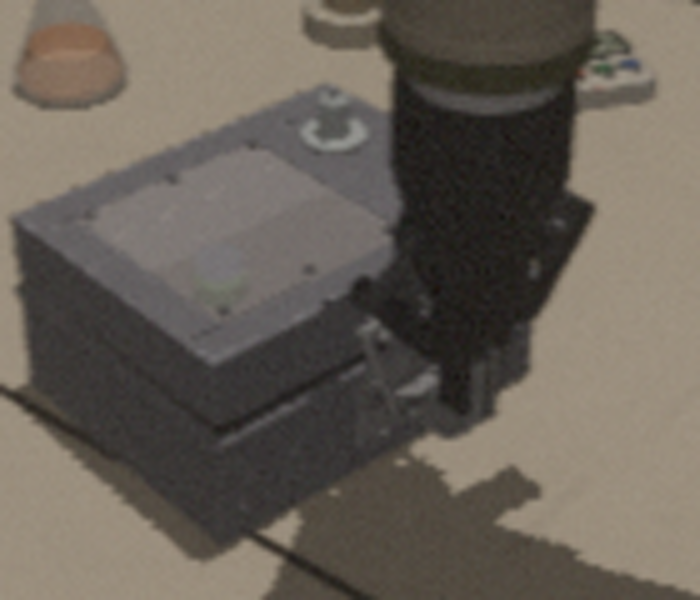

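The lever is level and the loop bar sits behind the keeper lip at about (370,325). Continuing down, then in.

```bash
python3 -m inch '{"gripper":[0,0,0,0,0,0,0,0],"dp":[[0,0,0.4],[0.05,0,0.4],[0.15,0,0.2],[0.15,0,0.2],[0.3,0,0],[0.3,0,0],[0.2,0,0],[0,0,0]],"roll":[0,0,0,0,0,0,0,0]}'
python3 look.py
```

```text
time: 10.75
position: [521.2, 61.8, 50.3]
tool_rot: [0.0, 0.996, -0.086, -0.001]
force: [-1.9, -0.4, -1.0]
finger_gap: -0.002
gripper_force: 1.0
[32.8 -0.7 50.3] [ 0.985 -0.171 -0.002] 10.75 [-1.9 -0.4 -1. ]
[[3, 11, 29], [4, 15, 40], [12, 22, 67], [16, 11, 84], [18, 12, 53], [19, 10, 50], [21, 11, 37], [22, 16, 37], [24, 13, 22], [25, 2, 29], [26, 11, 89], [26, 10, 43], [28, 14, 19], [29, -4, 21], [30, 13, 20], [32, 12, 53], [33, 6, 14], [34, -40, 114], [35, 13, 70], [37, 14, 51], [38, -36, 109], [39, 9, 59], [39, 14, 79], [39, 10, 54], [40, 27, 122], [40, 8, 65], [41, -33, 107], [42, -36, 89], [42, -23, 93], [43, -3, 49], [43, 18, 125], [43, 4, 41], [43, -3, 95], [43, 9, 90], [43, 6, 86], [44, 6, 83], [44, -12, 91], [44, 39, 103], [44, 39, 98], [44, 25, 90], [44, -27, 98], [44, 28, 95], [45, -24, 88], [45, -39, 98], [45, -6, 122], [46, -32, 99], [47, -5, 113], [48, 17, 119], [49, -4, 106], [49, 12, 103], [49, 6, 109], [50, 16, 111]]
```

```bash
python3 -m inch '{"gripper":[0,0,0,0,0],"dp":[[0.1,0,0],[0.1,0,0],[0.05,0,0],[0,0,0],[0,0,0]],"roll":[0,0,0,0,0]}'
python3 look.py
```

```text
time: 11.3
position: [523.4, 61.8, 50.1]
tool_rot: [0.001, 0.996, -0.085, -0.003]
force: [-15.2, 2.6, 2.5]
finger_gap: -0.005
gripper_force: 0.0
[30.5 -0.4 50.1] [ 0.985 -0.17  -0.006] 11.3 [-15.2   2.6   2.5]
[[3, 8, 57], [7, 18, 50], [14, 18, 63], [15, 22, 66], [17, 18, 53], [18, 12, 24], [20, 14, 53], [21, 15, 92], [21, 34, 87], [22, 13, 94], [22, 8, 89], [24, -3, 16], [25, 5, 15], [27, 14, 48], [28, 28, 121], [30, 13, 56], [32, 13, 57], [34, 15, 99], [35, -39, 112], [36, 14, 74], [37, 7, 39], [37, 8, 72], [37, 11, 62], [38, -3, 89], [38, -39, 111], [39, 27, 124], [40, -6, 39], [40, 15, 102], [40, -34, 112], [40, -2, 116], [40, 9, 91], [41, -2, 100], [41, -1, 70], [41, -1, 119], [41, -4, 47], [41, 13, 85], [41, 22, 85], [42, 31, 87], [42, -8, 86], [42, 17, 113], [42, 4, 81], [42, -13, 95], [43, 14, 90], [43, 30, 87], [44, -5, 122], [45, 17, 123], [46, -12, 114], [46, 12, 102], [47, -14, 122], [47, 8, 125], [48, 14, 123]]
```

```bash
python3 -m inch '{"gripper":[0,0,0,0,0],"dp":[[0.1,0,0],[0.1,0,0],[0.05,0,0],[0,0,0],[0,0,0]],"roll":[0,0,0,0,0]}'
python3 look.py c5.png
```

```text
time: 11.85
position: [523.4, 62.0, 48.2]
tool_rot: [0.001, 0.996, -0.084, -0.008]
force: [-31.9, 6.7, 3.5]
finger_gap: 0.002
gripper_force: 0.3
[30.6 -0.1 48.2] [ 0.986 -0.168 -0.016] 11.85 [-31.9   6.7   3.5]
[[3, 11, 19], [3, 18, 39], [12, 22, 61], [15, 15, 36], [17, 17, 50], [18, 15, 53], [20, 13, 49], [21, 14, 33], [21, 8, 17], [22, 17, 104], [23, 10, 16], [24, 14, 16], [25, -8, 17], [26, -1, 12], [28, -2, 12], [29, 13, 49], [32, -33, 105], [33, 15, 95], [34, 40, 119], [35, -12, 63], [36, 13, 48], [37, 11, 73], [37, 11, 62], [37, 14, 55], [38, 29, 124], [38, 17, 111], [39, 24, 125], [39, -35, 108], [39, 21, 121], [40, 11, 92], [40, 7, 47], [40, 8, 68], [40, 30, 82], [41, -2, 125], [41, 33, 84], [41, 2, 59], [41, -5, 115], [41, -28, 81], [41, -25, 80], [41, -31, 83], [41, -27, 94], [42, -6, 79], [42, -4, 105], [42, 26, 87], [42, 26, 82], [43, -3, 112], [44, 16, 106], [45, -4, 115], [46, 9, 113], [46, 12, 101], [46, -7, 101], [47, -6, 112], [47, -5, 105]]
```

View pics/c5.png

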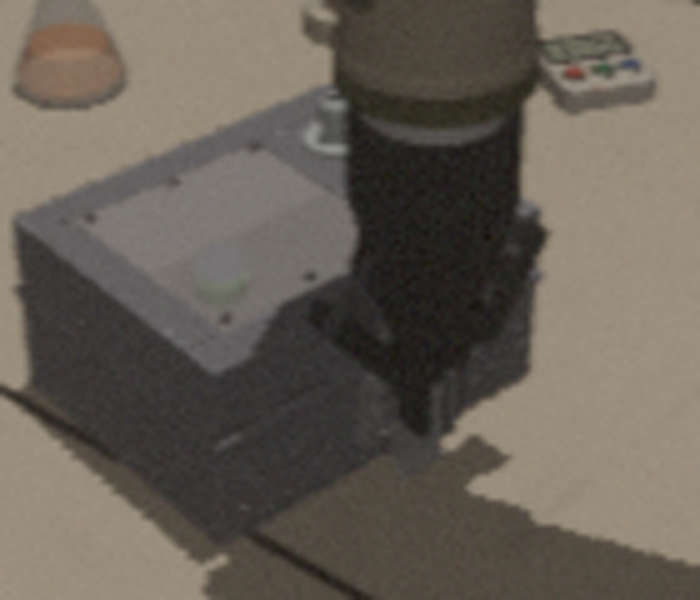

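The fingers stalled at 32 N with the lever near dead centre. I back off slightly and look with the wrist camera, which sits on the lid side.

```bash
python3 -m inch '{"gripper":[0,0,0],"dp":[[-0.15,0,0],[0,0,0],[0,0,0]],"roll":[0,0,0]}'
python3 - <<'E'
from h import *
d=cap('wrist');print(d['K'],d['T'].round(3))
w=cv2.cvtColor(d['img'],4)
cv2.imwrite('pics/w6.png',cv2.convertScaleAbs(cv2.resize(w[190:420,130:430],(780,598)),alpha=1.8))
E
```

```text
time: 12.2
position: [523.4, 61.8, 49.0]
tool_rot: [0.001, 0.996, -0.085, -0.005]
force: [-20.7, 3.7, -1.1]
finger_gap: 0.002
gripper_force: 0.0
[[325.1922621    0.         281.58146155]
 [  0.         325.1922621  207.27438312]
 [  0.           0.           1.        ]] [[-1.69000e-01 -9.44000e-01 -2.83000e-01  5.92245e+02]
 [-9.86000e-01  1.63000e-01  4.60000e-02  4.90510e+01]
 [ 3.00000e-03  2.87000e-01 -9.58000e-01  1.76877e+02]
 [ 0.00000e+00  0.00000e+00  0.00000e+00  1.00000e+00]]
```

View pics/w6.png

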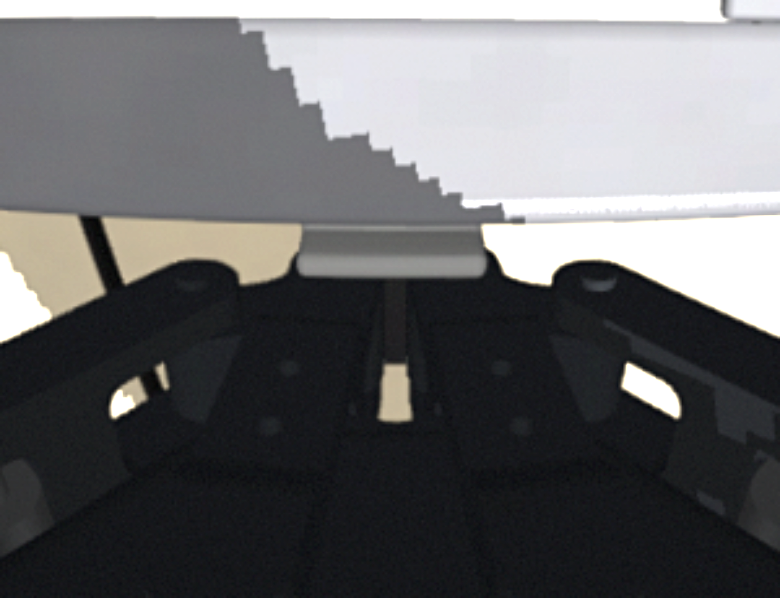

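The wrist view shows the keeper lip (390,262) butting on the finger's wide shoulders, (290,265) to (495,265), so the keeper is the stop and not the lever. I back off, open to about 29 mm so that the fingers straddle the keeper, and press again on the lever edges and loop wires.

```bash
python3 -m inch '{"gripper":[0,0,0.35,0.35,0.35,0.35,0.35],"dp":[[-0.4,0,0],[-0.3,0,0],[0,0,0],[0,0,0],[0,0,0],[0,0,0],[0,0,0]],"roll":[0,0,0,0,0,0,0]}'
python3 look.py
```

```text
time: 12.95
position: [515.0, 63.2, 51.3]
tool_rot: [0.0, 0.996, -0.086, 0.0]
force: [0.2, 0.3, -0.1]
finger_gap: 0.356
gripper_force: 0.0
[39.1 -0.4 51.3] [ 0.985 -0.171  0.   ] 12.95 [ 0.2  0.3 -0.1]
[[3, 17, 41], [10, 11, 80], [18, 18, 45], [20, 20, 45], [23, 13, 18], [25, 12, 16], [28, 22, 113], [28, -15, 69], [30, -15, 64], [31, 22, 108], [31, 27, 56], [32, 26, 109], [33, -14, 66], [35, 27, 54], [35, -24, 89], [36, 20, 89], [37, 30, 66], [38, 20, 109], [40, -17, 78], [40, -15, 44], [42, 31, 92], [43, -17, 80], [44, 20, 53], [44, -13, 59], [45, 26, 119], [45, 28, 61], [45, -18, 81], [46, 26, 69], [46, -15, 53], [46, 29, 51], [47, -15, 91], [48, -17, 50], [48, -13, 59], [48, -20, 46], [49, -40, 86], [49, 20, 85], [49, 19, 47], [49, -38, 101], [50, 17, 58], [50, -14, 74], [50, 23, 50], [50, -25, 88], [50, -22, 93], [50, 22, 98], [51, -15, 91], [51, -14, 103], [52, -18, 81], [52, -36, 93], [54, -15, 101], [54, -16, 117], [55, -12, 125], [55, -22, 110], [56, 13, 113], [57, 22, 110]]
```

```bash
python3 -m inch '{"gripper":[0.33,0.33,0.33,0.33,0.33,0.33,0.33],"dp":[[0.2,0,0.1],[0.2,0,0],[0.1,0,0],[0.05,0,0],[0.05,0,0],[0,0,0],[0,0,0]],"roll":[0,0,0,0,0,0,0]}'
python3 look.py
```

```text
time: 13.7
position: [523.6, 61.6, 48.6]
tool_rot: [0.001, 0.996, -0.086, -0.003]
force: [-15.5, 1.0, 10.5]
finger_gap: 0.328
gripper_force: 7.9
[30.3 -0.5 48.6] [ 0.985 -0.171 -0.006] 13.7 [-15.5   1.   10.5]
[[3, 17, 26], [11, 15, 21], [14, 21, 50], [15, 22, 48], [17, 24, 105], [19, -12, 56], [20, 21, 105], [21, 25, 88], [22, 23, 93], [23, -17, 77], [24, -19, 85], [25, 25, 102], [26, -17, 84], [27, -16, 77], [29, -17, 86], [30, 24, 87], [31, 25, 105], [32, 28, 71], [33, -12, 102], [34, 28, 119], [35, -13, 57], [36, 29, 88], [36, 26, 89], [37, 23, 71], [37, 26, 56], [37, -16, 86], [38, 21, 44], [38, -20, 46], [39, -14, 84], [39, -13, 38], [40, -9, 121], [40, 19, 45], [40, -26, 85], [40, 14, 71], [40, 17, 47], [41, 21, 72], [41, 18, 82], [41, -21, 88], [41, -24, 95], [41, -20, 57], [42, -13, 49], [42, -17, 87], [43, 23, 80], [43, 24, 106], [44, -37, 90], [45, 21, 124], [46, 15, 117], [46, -14, 124], [47, 24, 103], [47, -18, 104], [48, 12, 124]]
```

```bash
cat > low.py <<'E'
from h import *
for n in('scene','top'):
    d=cap(n);Q=box(pts(d))
    m=(d['range_z']>0)&(Q[...,0]>3)&(Q[...,0]<35)&(abs(Q[...,1])<18)&(Q[...,2]>9)&(Q[...,2]<60)
    q=Q[m];q=q[np.argsort(q[:,2])];print(n,q[::max(1,len(q)//25)].round(0).astype(int).tolist())
    g=(d['range_z']>0)&(Q[...,2]>90)&(Q[...,2]<112)&(Q[...,0]>-25)&(Q[...,0]<-5)&(abs(Q[...,1])<95)&(abs(Q[...,1])>50)
    print('lid front z',np.median(Q[g][:,2]))
    g=(d['range_z']>0)&(Q[...,2]>90)&(Q[...,2]<112)&(Q[...,0]<-135)&(Q[...,0]>-155)&(abs(Q[...,1])<95)
    print('lid rear z',np.median(Q[g][:,2]))
E
python3 low.py; python3 look.py c7.png
```

```text
scene [[13, 13, 9], [17, 13, 11], [16, 6, 13], [14, 10, 14], [15, 15, 14], [16, 6, 16], [11, 14, 17], [4, 11, 20], [10, 13, 22], [16, 16, 27], [34, -15, 37], [17, -11, 37], [28, -14, 40], [33, -12, 41], [31, -14, 42], [25, -13, 44], [24, -14, 46], [30, -15, 47], [16, -9, 48], [23, -15, 49], [30, -15, 50], [23, -15, 51], [19, -12, 53], [27, -14, 54], [24, -14, 55], [14, -13, 56], [31, -13, 57], [15, -15, 58], [20, -14, 59], [31, -14, 60]]
lid front z 102.68789906206325
lid rear z 102.55139069930152
top []
lid front z 102.91684772203757
lid rear z 102.0651913317538
[30.3 -0.5 48.6] [ 0.985 -0.171 -0.006] 13.85 [-16.    0.9  11.8]
[[3, 14, 30], [12, -16, 62], [14, 21, 50], [16, -9, 47], [17, -11, 56], [19, -18, 77], [21, -14, 47], [21, -13, 63], [22, 20, 106], [23, -14, 73], [24, -19, 85], [25, 22, 86], [27, 27, 117], [28, 27, 47], [29, -12, 62], [30, -14, 56], [32, -14, 42], [33, 29, 71], [33, -15, 42], [35, -13, 62], [35, -14, 41], [36, 28, 73], [36, 29, 88], [36, -17, 76], [37, -13, 101], [37, 20, 37], [37, 21, 67], [38, 24, 49], [39, -19, 52], [39, -9, 117], [39, 16, 54], [40, -16, 40], [40, -6, 112], [40, 24, 76], [41, 20, 48], [41, -37, 94], [41, 21, 61], [41, 21, 73], [41, -15, 88], [41, -14, 48], [42, -19, 69], [42, 23, 94], [43, 23, 83], [43, -23, 85], [44, -10, 120], [45, -16, 109], [46, 21, 122], [46, -22, 101], [46, -16, 105], [47, 13, 122], [47, 22, 121]]
```

View pics/c7.png

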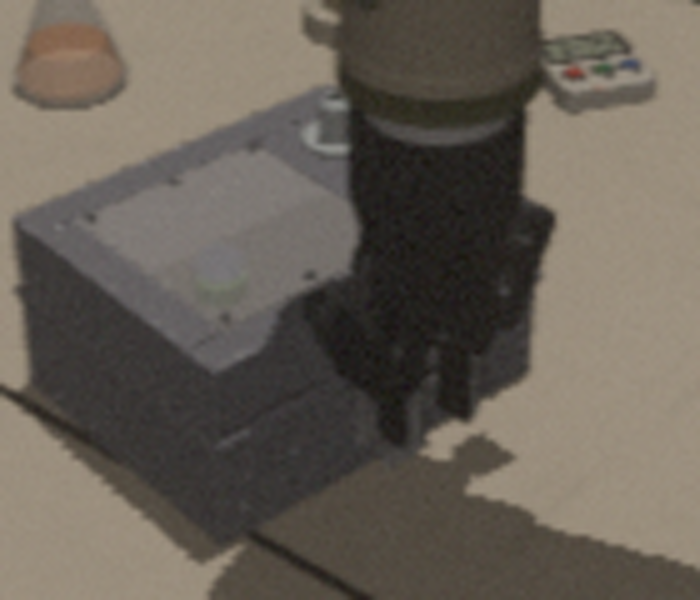

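The fingers press in front of the latch, the lever end reads about 15 mm out, and the lid front is level with the rear at about 102.5. So it has snapped home. I retreat, verify, and measure the cap and port.

```bash
python3 -m inch '{"gripper":[0.35,0.35,0.35,0.35,0.35,0.35,0.35,0.35],"dp":[[-0.5,0,0],[-1,0,0],[-1,0,0],[-0.5,0,-1],[0,0,-1],[0,0,-1],[0,0,-1],[0,0,-1]],"roll":[0,0,0,0,0,0,0,0]}' |sed -n 2,4p
python3 low.py
python3 - <<'E'
from h import *
for n in('scene','top'):
    d=dict(np.load(n+'.npz'));P=pts(d);z=P[...,2];v=d['range_z']>0
    def ray(c,h):
        K=d['K'];r=d['T'][:3,:3]@np.array([(c[0]-K[0,2])/K[0,0],(c[1]-K[1,2])/K[1,1],1]);o=d['T'][:3,3]
        return (o+r*(h-o[2])/r[2]).round(1)
    reg=v&(np.hypot(P[...,0]-467,P[...,1]-320)<40)
    g=d['img'].max(2);m=(reg&(g<70)&(z>5)).astype(np.uint8)
    for lo,nm in((33,'top face'),):
        mm=reg&(z>32)&(z<42); ys,xs=np.nonzero(mm)
        r=cv2.minEnclosingCircle(np.stack([xs,ys],1).astype(np.float32))
        print(n,nm,mm.sum(),'centroid ray',ray((xs.mean(),ys.mean()),36),P[mm].mean(0).round(1),'range',P[mm].min(0).round(0),P[mm].max(0).round(0))
    print(n,'dark blob',m.sum(),cv2.boundingRect(m))
    # white collar
    port=v&(np.hypot(P[...,0]-651,P[...,1]+22)<30)&(z>98)
    ys,xs=np.nonzero(port&(g>np.percentile(g[port],60)));mm=np.zeros_like(m);mm[ys,xs]=255
    cs=max(cv2.findContours(mm,0,1)[0],key=cv2.contourArea);e=cv2.fitEllipse(cv2.convexHull(cs))
    print(n,'collar',e,ray(e[0],107),'g',np.percentile(g[port],[10,50,60,90]))
    sp=port&(z>122);ys,xs=np.nonzero(sp);print('spig',sp.sum(),P[sp].mean(0).round(1),ray((xs.mean(),ys.mean()),127))
E
```

```text
position: [467.6, 71.5, 150.3]
tool_rot: [0.0, 0.996, -0.086, 0.0]
force: [0.4, -0.2, 0.3]
scene [[16, 0, 10], [15, 5, 12], [15, 2, 13], [13, -3, 15], [10, -9, 16], [13, -10, 17], [10, 14, 20], [12, -1, 22], [12, 16, 25], [13, -9, 27], [13, 1, 29], [16, -6, 33], [14, 5, 35], [14, 14, 37], [15, -10, 40], [15, -10, 43], [14, -7, 44], [15, -10, 46], [20, -12, 48], [16, 7, 50], [19, -12, 50], [6, -15, 53], [14, -11, 54], [17, 5, 56], [13, 17, 56], [18, 3, 57], [10, -15, 58]]
lid front z 102.69595958743662
lid rear z 102.63667269728558
top []
lid front z 102.2091952919152
lid rear z 102.04793626969729
scene top face 171 centroid ray [465.7 321.3  36. ] [465.4 321.5  36.4] range [452. 306.  32.] [481. 334.  39.]
scene dark blob 280 (218, 334, 16, 23)
scene collar ((266.13543701171875, 196.35125732421875), (7.392392635345459, 17.056865692138672), 91.0997085571289) [651.2 -23.1 107. ] g [ 86.6 100.  101.  131.4]
spig 26 [647.5 -20.1 126.6] [647.1 -19.6 127. ]
top top face 93 centroid ray [467.4 318.7  36. ] [467.3 318.5  36.8] range [455. 305.  32.] [481. 333.  42.]
top dark blob 106 (142, 265, 12, 10)
top collar ((283.93927001953125, 93.6515121459961), (38.76231384277344, 47.30544662475586), 97.30773162841797) [897.3 -38.2 107. ] g [ 84. 114. 115. 118.]
spig 1661 [651.8 -22.1 739.6] [886.9 -39.6 127. ]
```

The latch is confirmed home. Moving over to the cap and looking with all cameras.

```bash
python3 -m inch '{"gripper":[1,1,1,1,1,1,1,1],"dp":[[0,-1,0],[0,-1,0],[0,-1,0],[0,-1,0],[0,-1,0],[0,-1,0],[0,-1,0],[0,-1,0]],"roll":[0,0,0,0,0,0,0,0]}' |sed -n 2p
python3 -m inch '{"gripper":[1,1,1,1,1,1,1],"dp":[[-0.6,-1,0],[-0.6,-1,0],[-0.6,-1,0],[-0.4,-1,0],[0,-0.2,0],[0,0,0],[0,0,0]],"roll":[0,0,0,0,0,0,0]}' |sed -n 2p
cat >> h.py <<'E'
def wray(d,uv,h):
    K=d['K'];a=np.array([uv[0]-K[0,2],uv[1]-K[1,2]])/K[0,0];t=np.hypot(*a)
    c=np.array([*(a/t*np.sin(t)),np.cos(t)]);r=d['T'][:3,:3]@c;o=d['T'][:3,3]
    return o+r*(h-o[2])/r[2]
def wpts(d):
    K=d['K'];v,u=np.mgrid[:420,:560];a=(u-K[0,2])/K[0,0];b=(v-K[1,2])/K[0,0];t=np.hypot(a,b)+1e-9
    z=d['range_z'];s=np.tan(np.minimum(t,1.5))/t
    P=np.stack([a*s*z,b*s*z,z],-1);return P@d['T'][:3,:3].T+d['T'][:3,3]
E
python3 - <<'E'
from h import *
d=cap('wrist');s=sense();print(s['position'])
P=wpts(d);m=(d['range_z']>0)&(np.hypot(P[...,0]-466,P[...,1]-320)<30)&(P[...,2]>31)&(P[...,2]<42)
ys,xs=np.nonzero(m);e=cv2.fitEllipse(cv2.convexHull(np.stack([xs,ys],1).astype(np.int32)))
print(m.sum(),e,wray(d,e[0],36),P[m].mean(0),P[m].min(0),P[m].max(0))
w=cv2.cvtColor(d['img'],4);a=w.copy();cv2.ellipse(a,e,(0,0,255),1)
t=cap('top');b=cv2.resize(cv2.cvtColor(t['img'],4)[165:215,255:305],(420,420),interpolation=cv2.INTER_CUBIC)
cv2.imwrite('pics/w8.png',cv2.convertScaleAbs(cv2.hconcat([a[:,90:470],b]),alpha=1.6))
E
```

```text
position: [494.8, 229.8, 148.5]
position: [466.4, 318.3, 148.8]
[466.43971797 318.13814223 148.9146069 ]
1004 ((279.65313720703125, 206.385009765625), (35.49767303466797, 36.71030807495117), 82.47382354736328) [466.19366763 318.40149861  36.        ] [466.02698122 318.39510049  36.42400098] [450.50478087 304.2404236   31.02004844] [479.3440553  333.13642583  38.94176675]
```

View pics/w8.png

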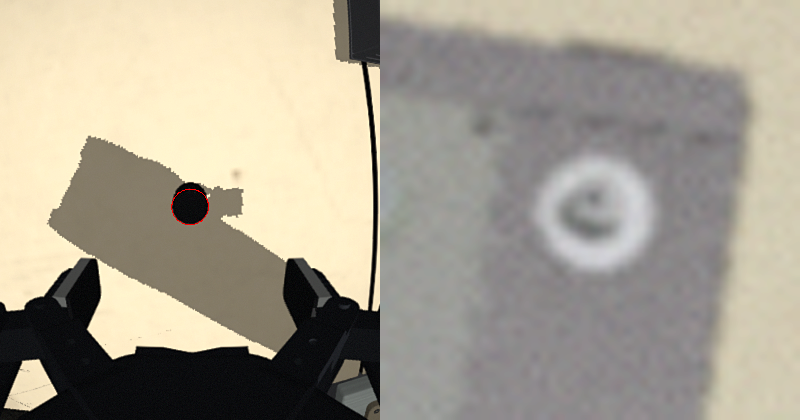

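The left panel shows the cap ellipse centred under the tool at (190,206) in the crop, and the right panel shows the collar at (597,214). I grasp and lift the cap.

```bash
python3 -m inch '{"gripper":[1,1,1,1,1,1,1,1],"dp":[[0,0,1],[0,0,1],[0,0,1],[0,0,1],[0,0,1],[0,0,0.8],[0,0,0.4],[0,0,0]],"roll":[0,0,0,0,0,0,0,0]}' 30|sed -n 2,4p
python3 -m inch '{"gripper":[0.2,0.2,0.2,0.2,0.2,0.2,0.2,0.2],"dp":[[0,0,0],[0,0,0],[0,0,0],[0,0,0],[0,0,0],[0,0,0],[0,0,0],[0,0,0]],"roll":[0,0,0,0,0,0,0,0]}' 30
python3 - <<'E'
from h import *
d=dict(np.load('top.npz'));K=d['K'];g=d['img'].min(2)[178:203,268:294]
m=(g>np.percentile(g,85)).astype(np.uint8)
cs=max(cv2.findContours(m,0,1)[0],key=cv2.contourArea);e=cv2.fitEllipse(cv2.convexHull(cs));c=np.array(e[0])+[268,178];print(e,c)
for h in(107,):
    r=d['T'][:3,:3]@np.array([(c[0]-K[0,2])/K[0,0],(c[1]-K[1,2])/K[1,1],1]);o=d['T'][:3,3];p=o+r*(h-o[2])/r[2]
    s=sense();v=p-s['position'];print('port',p,'tool xy to go',v@R(s['tool_rot']))
E
```

```text
position: [465.7, 318.5, 24.4]
tool_rot: [0.001, 0.996, -0.086, -0.001]
force: [0.5, -0.1, 0.4]
time: 18.0
position: [466.2, 319.5, 25.9]
tool_rot: [-0.0, 0.996, -0.086, 0.0]
force: [-0.8, -0.8, 5.3]
finger_gap: 0.313
gripper_force: 29.5
((12.253779411315918, 11.92204761505127), (12.480413436889648, 12.990314483642578), 118.38481140136719) [280.25377941 189.92204762]
port [650.51449832 -23.32000639 107.        ] tool xy to go [240.33165638 306.19176685 -81.03662608]
```

```bash
python3 -m inch '{"gripper":[0.2,0.2,0.2,0.2,0.2,0.2,0.2,0.2],"dp":[[0,0,-0.5],[0,0,-1],[0,0,-1],[0,0,-1],[0,0,-1],[0,0,-1],[0,0,-1],[0,0,-1]],"roll":[0,0,0,0,0,0,0,0]}' |sed -n 2,6p
python3 -m inch '{"gripper":[0.2,0.2,0.2,0.2,0.2,0.2,0.2,0.2],"dp":[[0.8,1,0],[0.8,1,0],[0.8,1,0],[0.8,1,0],[0.8,1,0],[0.8,1,0],[0.8,1,0],[0.8,1,0]],"roll":[0,0,0,0,0,0,0,0]}' |sed -n 2p
python3 -m inch '{"gripper":[0.2,0.2,0.2,0.2,0.2,0.2,0.2,0.2],"dp":[[0.8,1,0],[0.8,1,0],[0.8,1,0],[0.8,1,0],[0.4,1,0],[0,1,0],[0,0,0],[0,0,0]],"roll":[0,0,0,0,0,0,0,0]}'
python3 - <<'E'
from h import *
d=cap('wrist');s=sense();print(s['position'])
for n in('scene','top'): cap(n)
w=cv2.cvtColor(d['img'],4);a=cv2.convertScaleAbs(w[150:420,100:460],alpha=1.6)
c=cv2.cvtColor(np.load('scene.npz')['img'],4)[130:270,200:340]
cv2.imwrite('pics/w9.png',cv2.hconcat([cv2.resize(a,(460,345)),cv2.resize(cv2.convertScaleAbs(c,alpha=1.6),(340,345),interpolation=2)]))
v=np.array([650.7,-23.3,131])-s['position'];print(v@R(s['tool_rot']))
E
```

```text
position: [465.7, 319.4, 176.7]
tool_rot: [-0.0, 0.996, -0.086, 0.0]
force: [0.7, 0.0, -0.4]
finger_gap: 0.315
gripper_force: 29.6
position: [564.9, 139.0, 175.8]
time: 20.4
position: [614.9, 9.5, 175.7]
tool_rot: [-0.0, 0.996, -0.086, 0.0]
force: [-0.9, 0.4, 0.3]
finger_gap: 0.314
gripper_force: 29.6
[614.95864484  10.37004544 175.66536585]
[40.94796522 27.12011734 44.65282427]
```

View pics/w9.png

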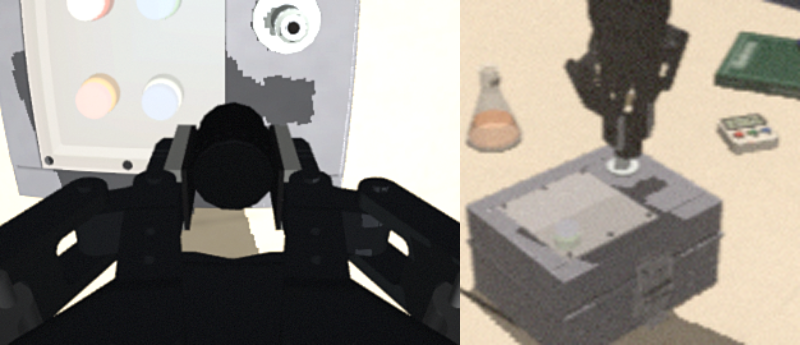

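The wrist view shows the cap gripped upright at (232,155) and the white collar with spigot at (290,22). I now measure both with this same camera.

Run:
```python
from h import *
d=dict(np.load('wrist.npz'));s=sense();p=s['position'];P=wpts(d);z=P[...,2];v=d['range_z']>0
Rm=R(s['tool_rot'])
L=(P-p)@Rm
def fit(m,h,nm):
    n,lab,st,c=cv2.connectedComponentsWithStats(m.astype(np.uint8));k=1+np.argmax(st[1:,4])
    ys,xs=np.nonzero(lab==k);e=cv2.fitEllipse(cv2.convexHull(np.stack([xs,ys],1).astype(np.int32)))
    q=wray(d,e[0],h);print(nm,len(ys),e,'world',q.round(1),'tool',((q-p)@Rm).round(1));return q
near=v&(np.hypot(L[...,0],L[...,1])<22)
print('cap heights',np.percentile(z[near],[5,25,50,75,95]).round(1))
top=near&(abs(L[...,2]+11)<3)&(abs(L[...,1])<13.8)
q=L[top];print('cap top tool-frame mean',q.mean(0).round(1),np.percentile(q,1,0).round(1),np.percentile(q,99,0).round(1))
col=v&(np.hypot(P[...,0]-650.6,P[...,1]+23.3)<28)&(d['img'].min(2)>130)
fit(col,107,'collar')
sp=v&(np.hypot(P[...,0]-650.6,P[...,1]+23.3)<20)&(z>125)&(z<134)
fit(sp,129,'spigot top')
```

```text
cap heights [101.2 185.4 228.1 250.2 262.2]
cap top tool-frame mean [  1.2   1.5 -10.8] [-12.5 -12.2 -12.7] [13.  13.4 -8.4]
collar 1864 ((324.0867614746094, 165.0260009765625), (52.67917251586914, 54.12379455566406), 30.14141845703125) world [648.5 -24.2 107. ] tool [39.  28.8 68.5]
spigot top 574 ((328.3276062011719, 170.30520629882812), (27.224441528320312, 27.50215721130371), 42.34282302856445) world [649.  -23.8 129. ] tool [39.4 28.3 46.5]
```

```bash
python3 -m inch '{"gripper":[0.2,0.2,0.2,0.2,0.2,0.2,0.2],"dp":[[1,0.7,0],[0.98,0.69,0],[0,0,0.5],[0,0,0.4],[0,0,0],[0,0,0],[0,0,0]],"roll":[0,0,0,0,0,0,0]}' |sed -n 2,4p
python3 -m inch '{"gripper":[0.2,0.2,0.2,0.2,0.2,0.2],"dp":[[0,0,0.15],[0,0,0.15],[0,0,0.15],[0,0,0],[0,0,0],[0,0,0]],"roll":[0,0,0,0,0,0]}'
python3 - <<'E'
from h import *
s=sense();print(s['position'],s['force'],s['torque'],((np.array([650.7,-23.3,131])-s['position'])@R(s['tool_rot'])))
E
```

```text
position: [649.2, -24.1, 157.8]
tool_rot: [-0.0, 0.996, -0.085, 0.0]
force: [0.1, 0.3, 0.2]
time: 21.85
position: [649.2, -24.4, 148.1]
tool_rot: [-0.0, 0.996, -0.086, -0.0]
force: [-0.2, 3.3, -1.7]
finger_gap: 0.313
gripper_force: 29.7
[649.1868218  -24.42652366 148.127352  ] [-0.24009422  3.27350151 -1.74708812] [ 0.58498104 -0.01658485 -0.02205797] [ 1.30449604 -1.36211106 17.12740185]
```

The cap is over the spigot with only a slight side force. Easing 0.6 mm sideways and going on down.

```bash
python3 -m inch '{"gripper":[0.2,0.2,0.2,0.2,0.2,0.2,0.2],"dp":[[0,-0.04,0.15],[0,0,0.2],[0,0,0.2],[0,0,0.2],[0,0,0.1],[0,0,0],[0,0,0]],"roll":[0,0,0,0,0,0,0]}'
```

```text
time: 22.55
position: [649.5, -24.2, 132.0]
tool_rot: [0.0, 0.996, -0.086, 0.0]
force: [-2.9, 1.0, 6.2]
finger_gap: 0.315
gripper_force: 30.3
```

```bash
python3 -m inch '{"gripper":[0.2,0.2,0.2,0.2,0.2],"dp":[[0,0,0.08],[0,0,0.08],[0,0,0.08],[0,0,0],[0,0,0]],"roll":[0,0,0,0,0]}'
```

```text
time: 23.05
position: [650.6, -24.3, 130.9]
tool_rot: [0.0, 0.996, -0.086, 0.002]
force: [-10.8, 1.6, 29.9]
finger_gap: 0.309
gripper_force: 32.9
```

```bash
python3 -m inch '{"gripper":[0.2,0.8,0.8,0.8,0.8,0.8],"dp":[[0,0,-0.15],[0,0,0],[0,0,0],[0,0,0],[0,0,0],[0,0,0]],"roll":[0,0,0,0,0,0]}' 
python3 -m inch '{"gripper":[0.8,0.8,0.8,0.8,0.8,0.8,0.8,0.8],"dp":[[0,0,-0.3],[0,0,-0.6],[0,0,-1],[0,0,-1],[-1,0,-1],[-1,0,0],[-1,0,0],[-1,0,0]],"roll":[0,0,0,0,0,0,0,0]}' | sed -n 2,5p
python3 low.py
python3 - <<'E'
from h import *
d=cap('wrist');P=wpts(d);v=d['range_z']>0
m=v&(np.hypot(P[...,0]-650,P[...,1]+23.5)<25)&(P[...,2]>137)&(P[...,2]<155);q=P[m];print('cap top',m.sum(),q.mean(0).round(1),np.percentile(q,2,0).round(1),np.percentile(q,98,0).round(1))
if m.sum()>50: print('plane',np.linalg.lstsq(np.c_[q[:,:2]-q[:,:2].mean(0),np.ones(len(q))],q[:,2],rcond=None)[0])
t=dict(np.load('scene.npz'));P=pts(t);m=(t['range_z']>0)&(np.hypot(P[...,0]-650,P[...,1]+23.5)<25)&(P[...,2]>137)&(P[...,2]<155);print(m.sum(),P[m].mean(0))
c=cv2.convertScaleAbs(cv2.cvtColor(t['img'],4)[130:290,190:350],alpha=1.6);w=cv2.convertScaleAbs(cv2.cvtColor(d['img'],4),alpha=1.3)
cv2.imwrite('pics/f10.png',cv2.hconcat([cv2.resize(c,(420,420),interpolation=2),cv2.resize(w,(380,420))]))
E
```

```text
time: 23.65
position: [649.3, -24.1, 129.2]
tool_rot: [0.0, 0.996, -0.086, -0.0]
force: [0.2, -0.3, 0.1]
finger_gap: 0.804
gripper_force: 0.0
position: [570.2, -10.2, 208.9]
tool_rot: [0.0, 0.996, -0.086, 0.001]
force: [-0.2, -0.2, -0.2]
finger_gap: 0.802
scene [[16, 0, 9], [16, -7, 12], [13, -12, 13], [14, 7, 15], [13, -12, 16], [14, 11, 18], [10, 14, 20], [13, 4, 22], [3, 14, 25], [13, 7, 27], [12, 0, 29], [15, -7, 32], [14, -8, 35], [17, -11, 38], [15, -14, 41], [15, 6, 43], [16, -9, 44], [18, -17, 47], [17, 11, 49], [3, -4, 51], [16, -5, 52], [18, -10, 54], [19, 3, 55], [15, 3, 56], [16, -2, 57], [19, -15, 58]]
lid front z 102.67254720136162
lid rear z 102.59761138385988
top [[14, -5, 9], [15, 0, 12], [17, -8, 12], [16, 2, 14], [16, 5, 15], [17, 7, 16], [15, -8, 16], [15, 10, 16], [15, -3, 17], [15, 13, 18], [16, 13, 52], [17, 0, 54], [18, 3, 54], [17, 18, 55], [16, -10, 55], [17, -2, 55], [15, 5, 55], [16, 8, 55], [16, -8, 56], [17, 15, 56], [15, 16, 56], [18, 5, 57], [16, 10, 57], [14, 13, 57], [15, 3, 59], [17, -5, 60]]
lid front z 102.23573170566988
lid rear z 102.36715719065774
cap top 1660 [647.8 -25.1 142.5] [635.4 -37.5 138.4] [660.2 -12.7 144.2]
plane [ 6.31843754e-03 -2.59629053e-03  1.42501212e+02]
71 [647.12509815 -19.97882304 142.09862176]
```

View pics/f10.png

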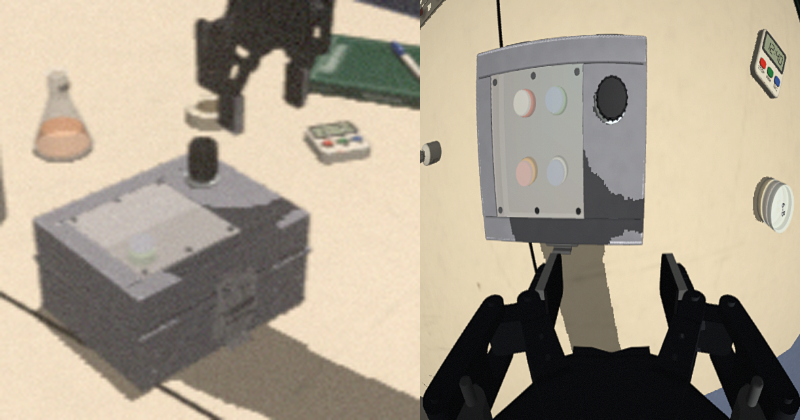

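The cap is seated on the collar (203,160), level, with its top at 142.5 ≈ 107+36. The latch is flat and closed at (237,295) and the gripper is clear, so I hand in the job.

```bash
python3 -c "
from workcell import *
print(sense()['time'],close_job())"
```

```text
the job is handed in; nothing more can be done
24.6 None
```

I handed the job in at 24.6 s: by the last camera checks the latch is home, the lid is level at about 102.5 mm and the cap sits upright on the port collar; the loop bar was last checked in place behind the keeper before the final press, the petri dishes, timer and bottle were never approached but not re-measured, and no verdict came back.

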